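# Wedge a spring clip off a support rod

### The job

Take the spring clip off the bare rod of the bracket with the hand wedge: slide the blade along the top of the rod under the clip's bridge, gently, without forcing, until the clip's legs are spread and it has come up off the rod, and do not take hold of the clip with the gripper while it is still snapped on. Put the clip into the shallow metal dish, then lay the wedge down flat on the shelf, clear of the dish, and leave everything else where it stands.

Things in the scene. Friction and masses are not known exactly. Their poses are not given: they have to be found in the camera images.
- bracket: Support-arm bracket, fixed. Grey base 150 x 70 x 12 mm, origin under its centre, x along the rod, z up. At x = +58 mm a steel post (18 mm thick, 115 mm high) with a dark 34 mm boss holds a bare level steel rod, 16 mm in diameter, axis at z = 75 mm (top line 83 mm), pointing to -x. Nothing stands above the rod's top from its free end to x = +40 mm. Never press the wedge on it with over 22 N.
- rod_end (a point): Centre of the free end face of the rod (bracket frame x = -70, y = 0, z = 75 mm); axes as the bracket's. At 35 to 40 mm from this end a slotted stop plate stands across the rod, 35 mm wide, up to 101 mm above the base's underside: the clip leans on it and cannot be pushed on along +x, but the slot above the rod (17 mm wide, open at the top) lets the blade through.
- clip: Steel saddle-shaped spring clip, 14 mm long along the rod, 23 mm wide, snapped over the rod from above, legs down either side. Origin midway between the legs, on the rod's axis at the start (28 mm from the free end); x as the bracket's, z up. Sprung legs end in round lips 8.5 mm below the origin that hook under the rod. About 28 g.
- clip_mouth (a point): Where the blade goes in: on the rod's top line below the -x edge of the clip's bridge (clip frame x = -7, z = 8 mm). The bridge is 3 mm thick, its underside 3.5 mm above the rod; two ribs on the rod's shoulders leave a tunnel 12.6 mm wide, 3.5 mm high. A 6 mm tongue at this edge turns up and widens the mouth. Rod, clip and blade are smooth (friction about 0.2).
- clip_top (a point): Middle of the bridge's top (14.5 mm above the clip's origin). Prying up takes up to 14 N; 7 mm up the lips pass the rod's widest part (blade tip 35 mm in past the mouth) and the clip jumps up and perches loose on the rod, 13 mm up. The lips close to a 10 mm gap, so on the blade's level part the clip rides like a saddle and lifts away with it, leg ends 6 mm below the blade's underside.
- wedge: Hand wedge, on its flat underside. Origin on the underside below mid-handle, x to the tip, z up. Handle: black ribbed block 44 (x) x 16 (y) x 36 mm high. Steel blade, 8 mm wide, underside flush with the handle's: 14 mm thick with level top from the handle (x = 22) to x = 47 mm, then tapering evenly (15 degrees) to a 2 mm blunt tip at x = 92 mm. Pushed too far, the handle jams the clip on the stop. About 90 g.
- wedge_grip (a point): Middle of the wedge's handle, 18 mm above the wedge's underside; axes as the wedge's.
- wedge_tip (a point): Underside of the blade's tip, 92 mm from the middle of the handle; axes as the wedge's.
- dish: Shallow round metal dish, open at the top, loose: 80 mm across at the foot, 90 mm at the rim, 22 mm high, wall 3 mm, floor 3 mm thick. Origin at the centre of its underside. About 300 g.
- stain_bottle: Bystander: dark bottle with a black cap, 44 mm across, 94 mm high; origin under its centre.
- tape_roll: Bystander: roll of paper tape lying flat, 96 mm across, 25 mm high.
- oil_dropper: Bystander: small brown dropper bottle, 26 mm across, 86 mm high.
- slide_box_grey: Bystander: flat grey box 89 x 98 x 34 mm.
- marker_black: Bystander: marker pen with a black cap lying flat, 131 mm long, 16 mm thick.
- petri_1: Bystander: closed petri dish, 62 mm across, 15 mm high.
- sample_cup_2: Bystander: cup with a yellow lid, 49 mm across, 60 mm high.
- pen_blue: Bystander: thin pen lying flat, 144 mm long, 10 mm thick.

How it is judged:
On the way:
1. the clip has been pried up over the rod by the wedge (raised 9 mm or more where it sat, with the blade through under its bridge, not touched by the fingers) (z of clip in the frame of bracket above 0.084 m and x of clip in the frame of bracket between -0.075 and -0.02 m and y of clip in the frame of bracket between -0.012 and 0.012 m and x of wedge_tip in the frame of clip above 0.01 m and y of wedge_tip in the frame of clip between -0.012 and 0.012 m and z of wedge_tip in the frame of clip between -0.025 and 0.012 m and contact force between the fingers and clip below 0.1 N), for 0.1 s.
At the end, for the whole second after the job is handed in: The clip lies at rest in the dish (its middle within 41 mm of the dish's axis and below 30 mm), the dish stands level, and the wedge lies at rest flat on the shelf outside the dish (middle of the handle below 24 mm) (horizontal distance between clip and dish below 0.041 m and height (world z) of clip below 0.03 m and linear speed of each of clip, wedge below 0.02 m/s and angle between dish's own z axis and vertical below 0.1 rad and height (world z) of wedge_grip between 0.004 and 0.024 m and horizontal distance between wedge_grip and dish above 0.05 m and horizontal distance between wedge_tip and dish above 0.044 m); the robot touches nothing.
It fails at once if the wedge is pressed on the bracket or on the clip with more than 22 N (contact force between wedge and bracket above 22 N or contact force between wedge and clip above 22 N).
It fails at once if the gripper touches the clip while it is still snapped on the rod (contact force between any of the fingers, the arm and clip above 0.5 N and z of clip in the frame of bracket between 0.065 and 0.082 m and horizontal distance between clip and rod_end below 0.055 m).
It fails at once if the robot hits the bracket with more than 15 N (contact force between any of the arm, the fingers and bracket above 15 N).
It fails at once if the dish is shoved more than 40 mm (distance of dish from where it was at the start of the episode above 0.04 m).
It fails at once if a bystander is moved more than 30 mm (distance of any of stain_bottle, tape_roll, oil_dropper, slide_box_grey, marker_black, petri_1, sample_cup_2, pen_blue from where it was at the start of the episode above 0.03 m).
It also fails if it takes over 70 s, if anything falls off the work surface, if the arm or the gripper's body presses on something with over 40 N, if the wrist force passes 120 N, or if a joint passes its speed limit or range.

### The arm

A 6-joint arm with a two-finger parallel gripper is mounted at the origin on a cart in front of the work surface, level with it; the furniture and walls round the work are solid. World frame = base frame: x ahead of the robot, y to its left, z up, the work surface at z = 0. Lengths are in m, angles in rad, forces in N, time in s.
With the tool pointing down it reaches from about 0.3 to 0.775 m from the base axis. Payload 14.6 kg.
Tool frame: the origin (TCP) lies midway between the tips of the shut fingers; the grasp point (between the pads) lies 19 mm behind it (ctrl.hold_point_z is the distance from the TCP to the grasp point, in m); z points along the fingers, x is the direction in which the jaws open and shut, and the axes are right-handed (so a half turn about z gives the same grasp; the last joint's range is limited). The gripper opens to 94 mm and grips with 3 to 60 N. Pads are 16 mm wide; open, the fingers measure 119 mm over their backs; the gripper's body (75 mm by 177 mm) begins 78 mm behind the grasp point.
Start: joints at [-1.223, 0.3, 1.521, -0, 1.321, -0.067], TCP at [0.222, -0.503, 0.205] pointing down, gripper open.
Joint ranges: [-3.03, 3.03], [-0.79, 2.21], [0.23, 2.52], [-1.04, 4.18], [0, 3.07], [-2.55, 2.55]. Speed limits (rad/s): [2.22, 2.22, 2.57, 3.14, 3.14, 3.14].

### API

Orientations are given as [roll, pitch, yaw] about the fixed x, y, z axes, in that order (R = Rz(yaw) Ry(pitch) Rx(roll)).
In Python, from station import ctrl, viewer, ticket, nets gives the robot as it stands.
- The arm moves only by the tool carry_out, never from a script. Its argument "commands" is one flat list of numbers, 7 for each row, row after row: the closure, from -1 (fully open) to 1 (shut), so that 0 is half open, then the shift along the world's x, y, z in cm, then the turn, a rotation vector about the world's x, y, z in rad. In form: [gripper, tx, ty, tz, ax, ay, az, gripper, tx, ty, tz, ax, ay, az, ...]. A call has 1 to 12 rows; each row is the pose to reach, as a shift and turn from the pose measured when the call began; what a row does not reach only later rows make up. A row lasts 1/12 s, in which the tool goes at most 41.7 mm and 7.16 degrees, less where a joint would pass 70% of its speed; a pose out of reach is approached as far as the arm can. A call with a gripper value outside its range is refused whole. The fingers move at their own pace and stop on an object; "force" is the grip in N (left out, the last holds). Time passes only in rows, so rows that repeat a pose let the fingers close. It gives the time, the measured TCP pose, the force and the opening at its end, in the units of the state.
- ctrl.get_obs(): the state, without advancing time (a new reading comes with each control period).
- viewer.camera(name): name is "scene" or "top" or "wrist"; returns (picture, depth): 400x640x3 uint8, blue, green, red; 400x640 float32, m along the optical axis (not along the pixel's ray), 0 where there is no reading.
- viewer.camera_info(name): a dict with "fx", "fy", "cx", "cy" (pixels), "R" (3x3) and "t" (3): a world point X has camera coordinates R X + t. Camera axes: x right, y down, z forward; pixel columns grow to the right and rows downward; lengths in m; the calibration is good to about 2 mm. A picture is of the moment at which its call begins: read the wrist's pose just before it. camera_info takes no time and is no camera call; for the wrist camera it gives the pose at the moment of the call.
- ticket.hand_in(): hands the job in, once; it reports no verdict.
Trained networks look in the newest picture that a camera, given by its name, has taken for a name from the list of things; names that differ only in an ending like _2 or _b are one class to them, and where a whole thing is asked for, a point or a joint stands for the part that bears it (a point fixed in the world has none). Each returns a list of dicts, best first, with "confidence" (0 to 1); they miss things now and then, are a little off and sometimes report something else, mostly with a low value. They report only what shows in the picture. A call takes as long as a camera call.
- nets.silhouettes(camera, thing): "region" (400x640 bool, what is visible of it) and "extent" ([left, top, right, bottom] in pixels, round what is visible of it).
The state is a dict: "time_s": time; "qpos": joint angles; "joint_vel": joint speeds; "tau": joint torques, N m; "ee_pos": TCP position; "eef_rot": TCP orientation; "force": force on the tool from outside, world axes, zero at the start; "moment": the same for the moment, N m; "grip_width": finger opening in m.
Only numpy, scipy, OpenCV 4.12 (cv2) and the standard library are available. Lean on these libraries where they do the work, as an engineer would, in place of code of your own. Each camera call takes 0.05 s, during which the arm holds its last target. There are 200 camera calls.

## Working session

There is one attempt and no reset: what is moved stays moved. The work goes in short steps, Python scripts to look and compute and a tool call to move; the robot and the scene stay as the last step left them, time stands still between calls to the robot, and variables do not carry over. Pictures are saved under pics/ and viewed, about 8 in all and at most 12, crops included, and the job is handed in when it is done.

Besides the shell and the picture viewer there is one more tool, called after ">>>" as name(argument=value, ...) on one line, values as JSON. carry_out: Moves the arm, as the interface text tells. Its arguments: {"type":"object","properties":{"commands":{"type":"array","items":{"type":"number"}},"force":{"type":"number"}},"required":["commands"]}

```bash
mkdir -p pics; cat > h.py <<'E'
import numpy as np, cv2
from station import ctrl, viewer, ticket, nets
def shot(cam,name=None):
    im,d=viewer.camera(cam)
    if name: cv2.imwrite('pics/%s.png'%name,im)
    return im,d,viewer.camera_info(cam)
def pts(mask,d,I):
    v,u=np.nonzero(mask&(d>0)); z=d[v,u]
    c=np.stack([(u-I['cx'])/I['fx']*z,(v-I['cy'])/I['fy']*z,z],1)
    return (c-np.array(I['t']))@np.array(I['R'])
def proj(X,I):
    c=np.array(I['R'])@np.array(X)+np.array(I['t']); return c[0]/c[2]*I['fx']+I['cx'],c[1]/c[2]*I['fy']+I['cy']
E
python3 - <<'E'
from h import *
print(ctrl.get_obs())
a,da,Ia=shot('scene');b,db,Ib=shot('top')
for cam,d,I in (('top',db,Ib),('scene',da,Ia)):
    for th in ['wedge','clip','dish','bracket']:
        r=nets.silhouettes(cam,th)
        for x in r[:2]:
            P=pts(x['region'],d,I)
            print(cam,th,round(x['confidence'],2),x['extent'],len(P), np.round(np.percentile(P,[2,50,98],axis=0),3).tolist() if len(P) else '')
    print(np.round(-np.array(I['R']).T@I['t'],3))
cv2.imwrite('pics/both.png',np.vstack([cv2.resize(a,(480,300)),cv2.resize(b,(480,300))]))
cv2.imwrite('pics/top.png',b)
E
```

```text
{'time_s': 0.0, 'qpos': array([-1.22260637e+00,  3.00456310e-01,  1.52161201e+00, -8.70855082e-06,
        1.32069693e+00, -6.65929617e-02]), 'joint_vel': array([-0.00167426, -0.00182435, -0.00112339, -0.00119324, -0.00045587,
        0.00103571]), 'tau': array([-3.89761717e-04, -5.31810451e+01, -3.52739954e+01,  7.07970886e-02,
        2.44578416e-02, -1.01313901e-04]), 'ee_pos': array([ 0.22154983, -0.50310332,  0.20488136]), 'eef_rot': array([-3.14152304e+00,  1.17056488e-03, -1.15601120e+00]), 'force': array([-0.39562512, -0.64607919, -0.01864322]), 'moment': array([-0.00456958,  0.00177694, -0.01625271]), 'grip_width': 0.0938627777306515}
top wedge 0.74 [230.6, 203.6, 244.9, 243.2] 210 [[0.458, 0.117, 0.002], [0.49, 0.126, 0.024], [0.551, 0.139, 0.038]]
top clip 0.53 [297.8, 189.3, 307.1, 200.9] 67 [[0.57, -0.055, 0.078], [0.58, -0.045, 0.089], [0.588, -0.033, 0.092]]
top dish 0.96 [353.0, 210.6, 385.8, 243.9] 848 [[0.45, -0.259, -0.0], [0.489, -0.221, 0.004], [0.529, -0.182, 0.023]]
[ 0.544 -0.096  0.995]
scene wedge 0.87 [230.3, 160.5, 273.8, 177.4] 367 [[0.455, 0.115, -0.001], [0.488, 0.125, 0.013], [0.558, 0.152, 0.038]]
scene dish 0.66 [275.9, 239.0, 314.9, 278.1] 1161 [[0.451, -0.26, 0.0], [0.492, -0.212, 0.004], [0.531, -0.177, 0.023]]
scene dish 0.4 [282.6, 281.0, 340.1, 346.4] 2536 [[0.407, -0.408, 0.003], [0.447, -0.367, 0.034], [0.493, -0.309, 0.036]]
scene bracket 0.96 [287.6, 150.3, 349.7, 210.2] 1901 [[0.549, -0.078, -0.001], [0.635, -0.047, 0.013], [0.706, 0.061, 0.109]]
[ 0.277 -0.774  0.703]
```

View pics/both.png

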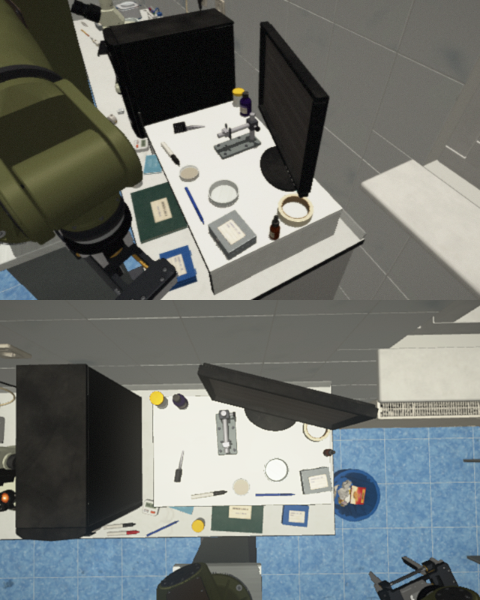

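```bash
python3 - <<'E'
from h import *
b,db,Ib=shot('top'); a,da,Ia=shot('scene')
W=nets.silhouettes('scene','wedge')[0]
for cam,d,I in (('top',db,Ib),('scene',da,Ia)):
    P=pts(np.ones(d.shape,bool),d,I)
    w=P[(P[:,0]>.43)&(P[:,0]<.59)&(P[:,1]>.09)&(P[:,1]<.17)]
    h=w[w[:,2]>.03]; bl=w[(w[:,2]>.006)&(w[:,2]<.02)]
    print(cam,'handle',len(h),h.mean(0),h.min(0),h.max(0),'blade',len(bl),bl.mean(0),bl.min(0),bl.max(0))
    q=P[(P[:,0]>.5)&(P[:,0]<.75)&(P[:,1]>-.12)&(P[:,1]<.1)]
    rod=q[(q[:,2]>.079)&(q[:,2]<.0865)&(q[:,0]<.62)]
    print('rod',len(rod)); print(np.round(rod[np.argsort(rod[:,1])][::max(1,len(rod)//12)],4).tolist())
    print('tall',np.round(q[q[:,2]>.09][::6],3).tolist()[:30])
    ds=P[(P[:,0]>.43)&(P[:,0]<.55)&(P[:,1]>-.28)&(P[:,1]<-.16)&(P[:,2]>.017)&(P[:,2]<.03)]
    print('rim',ds.min(0),ds.max(0))
c=cv2.resize(b[150:280,200:420],(800,473),interpolation=cv2.INTER_CUBIC); cv2.imwrite('pics/topcrop.png',c)
E
```

```text
top handle 101 [0.47609283 0.1312503  0.03536941] [0.45380191 0.12167069 0.03038433] [0.49609505 0.14143084 0.04031398] blade 85 [0.51238805 0.12382761 0.01197595] [0.45677207 0.11668956 0.00608043] [0.58092051 0.14081783 0.01998861]
rod 100
[[0.5777, -0.055, 0.0861], [0.5654, -0.0496, 0.0811], [0.5928, -0.0477, 0.084], [0.5655, -0.0471, 0.0812], [0.5979, -0.0452, 0.0833], [0.563, -0.0447, 0.0824], [0.6183, -0.0428, 0.0792], [0.6006, -0.0426, 0.0805], [0.618, -0.0405, 0.0831], [0.5955, -0.0402, 0.0833], [0.5681, -0.0396, 0.0805], [0.6005, -0.0377, 0.083], [0.5906, -0.0351, 0.0821]]
tall [[0.75, -0.015, 0.384], [0.749, -0.027, 0.384], [0.747, -0.011, 0.388], [0.748, -0.021, 0.385], [0.747, -0.031, 0.385], [0.744, -0.004, 0.39], [0.745, -0.014, 0.389], [0.746, -0.024, 0.384], [0.746, -0.034, 0.384], [0.746, -0.044, 0.384], [0.742, -0.011, 0.392], [0.742, -0.021, 0.392], [0.744, -0.03, 0.384], [0.744, -0.041, 0.385], [0.745, -0.051, 0.381], [0.741, -0.011, 0.391], [0.74, -0.021, 0.391], [0.741, -0.033, 0.389], [0.742, -0.042, 0.384], [0.742, -0.052, 0.384], [0.74, -0.004, 0.389], [0.739
[... 962 characters left out ...]
13, 0.389], [0.722, -0.015, 0.391], [0.732, -0.023, 0.391], [0.723, -0.01, 0.387], [0.728, -0.025, 0.391], [0.739, -0.031, 0.39], [0.722, -0.028, 0.391], [0.733, -0.034, 0.39], [0.723, -0.01, 0.383], [0.722, -0.035, 0.391], [0.734, -0.04, 0.39], [0.718, -0.026, 0.387], [0.724, -0.04, 0.39], [0.735, -0.046, 0.39], [0.715, -0.034, 0.388], [0.722, -0.047, 0.39], [0.733, -0.052, 0.39], [0.718, -0.027, 0.383], [0.717, -0.052, 0.391], [0.729, -0.055, 0.39], [0.725, -0.01, 0.374], [0.714, -0.053, 0.39], [0.723, -0.061, 0.391], [0.725, -0.002, 0.369], [0.712, -0.048, 0.387], [0.717, -0.064, 0.391], [0.729, -0.067, 0.39]]
rim [ 0.44559579 -0.26404621  0.01707552] [ 0.53467003 -0.17286022  0.02401067]
```

View pics/topcrop.png

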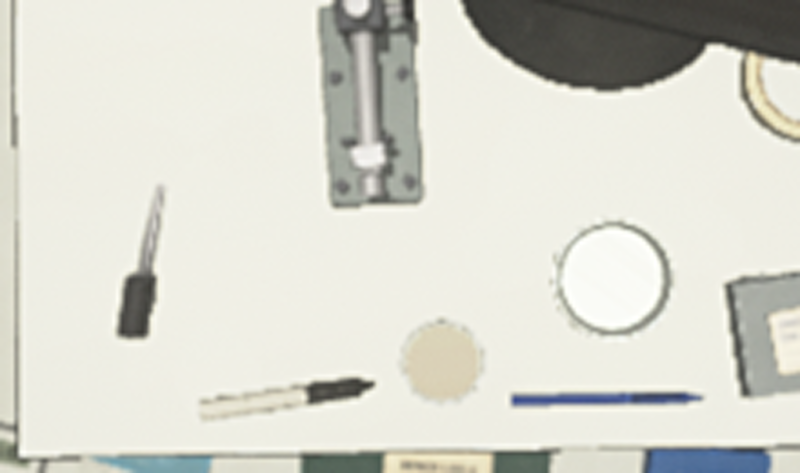

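The scene shows the wedge lying left of the bracket with its tip ahead (crop: handle 137,305, tip 160,185). The rod's free end faces the robot (372,195), with the clip at (368,153). The dish is at (612,278). I'll check clearances and the wrist camera geometry before moving.

```bash
python3 - <<'E'
from h import *
from scipy.spatial.transform import Rotation as Ro
I=viewer.camera_info('wrist'); o=ctrl.get_obs()
R=Ro.from_euler('xyz',o['eef_rot']).as_matrix(); C=-np.array(I['R']).T@I['t']
print('cam in tool',R.T@(C-o['ee_pos']),'optical axis in tool',R.T@np.array(I['R'])[2],'img x in tool',R.T@np.array(I['R'])[0],I['fx'],I['cx'],I['cy'])
a,d,I=shot('top'); P=pts(np.ones(d.shape,bool),d,I)
s,ds_,Is=shot('scene'); P=np.vstack([P,pts(np.ones(ds_.shape,bool),ds_,Is)])
T=P[(P[:,2]>.12)&(P[:,0]>.3)&(P[:,0]<.9)]
for y in np.arange(-.4,.4,.05):
    q=T[abs(T[:,1]-y)<.025]
    if len(q): print(round(y,2),'min x of tall',q[:,0].min().round(3),'z there',q[q[:,0].argmin(),2].round(3))
q=T[(T[:,0]<.65)&(T[:,1]>0)]; print('PC min y',np.sort(q[:,1])[:5])
q=P[(P[:,2]<.08)&(P[:,2]>.009)&(P[:,0]>.55)&(P[:,0]<.72)&(P[:,1]<-.09)&(P[:,1]>-.3)];print('stand',q.min(0))
E
```

```text
cam in tool [-0.00159939 -0.06817813 -0.18062901] optical axis in tool [-0.00108331  0.23936351  0.97092942] img x in tool [ 9.99999363e-01 -4.77590717e-05  1.12751393e-03] 345.020001845642 317.89157671107586 202.59741817472263
-0.4 min x of tall 0.619 z there 0.278
-0.35 min x of tall 0.625 z there 0.383
-0.3 min x of tall 0.639 z there 0.383
-0.25 min x of tall 0.652 z there 0.382
-0.2 min x of tall 0.665 z there 0.384
-0.15 min x of tall 0.678 z there 0.38
-0.1 min x of tall 0.691 z there 0.389
-0.05 min x of tall 0.705 z there 0.384
-0.0 min x of tall 0.719 z there 0.384
0.05 min x of tall 0.836 z there 0.384
0.1 min x of tall 0.836 z there 0.32
0.15 min x of tall 0.836 z there 0.362
0.2 min x of tall 0.836 z there 0.157
0.25 min x of tall 0.837 z there 0.128
0.3 min x of tall 0.327 z there 0.216
0.35 min x of tall 0.327 z there 0.212
PC min y [0.30163589 0.30165795 0.30168312 0.30176452 0.30177957]
stand [ 0.62859749 -0.29909688  0.00900128]
```

>>> carry_out(commands=[-1,12.5,32,1.5,0,0,-0.3,-1,12.5,32,1.5,0,0,-0.3,-1,12.5,32,1.5,0,0,-0.3,-1,12.5,32,1.5,0,0,-0.3,-1,25.4,63.3,1.5,0,0,-0.6,-1,25.4,63.3,1.5,0,0,-0.6,-1,25.4,63.3,1.5,0,0,-0.6,-1,25.4,63.3,1.5,0,0,-0.6,-1,25.4,63.3,1.5,0,0,-0.6,-1,25.4,63.3,1.5,0,0,-0.6,-1,25.4,63.3,1.5,0,0,-0.6,-1,25.4,63.3,1.5,0,0,-0.6])

```text
time_s: 1.75
ee_pos: [0.4038, -0.047, 0.218]
eef_rot: [-3.141, -0.0, -1.756]
force: [0.5, -0.9, 1.0]
grip_width: 0.0939
```

```bash
cat >> h.py <<'E'
def wristlook(name,things=('wedge','clip','bracket','dish')):
    im,d,I=shot('wrist',name)
    for th in things:
        r=nets.silhouettes('wrist',th)
        if r:
            x=r[0];P=pts(x['region'],d,I)
            print(th,round(x['confidence'],2),[int(e) for e in x['extent']],len(P))
            if len(P):print(np.round(np.percentile(P,[1,50,99],axis=0),4).tolist())
    np.savez('pics/%s.npz'%name,im=im,d=d,R=I['R'],t=I['t'],k=[I[k] for k in('fx','fy','cx','cy')])
    return im,d,I
E
python3 -c "
from h import *
wristlook('w1')"
```

```text
wedge 0.89 [128, 58, 160, 170] 1938
[[0.4553, 0.1227, 0.0024], [0.4906, 0.1323, 0.0183], [0.5634, 0.1468, 0.0391]]
clip 0.4 [127, 62, 160, 170] 1971
[[0.4553, 0.1226, 0.0023], [0.4905, 0.1324, 0.0185], [0.5639, 0.148, 0.0391]]
bracket 0.69 [244, 0, 324, 51] 3265
[[0.5486, -0.0707, 0.0056], [0.5655, -0.0356, 0.0136], [0.5955, -0.0018, 0.0846]]
dish 0.61 [421, 23, 512, 114] 6362
[[0.4511, -0.2528, 0.0022], [0.4945, -0.2174, 0.0047], [0.534, -0.1686, 0.0241]]
```

>>> carry_out(commands=[-1,8.5,18.0,0,0,0,0,-1,8.5,18.0,0,0,0,0,-1,8.5,18.0,0,0,0,0,-1,8.5,18.0,0,0,0,0,-1,8.5,18.0,0,0,0,0,-1,8.5,18.0,0,0,0,0,-1,8.5,18.0,0,0,0,0,-1,8.5,18.0,0,0,0,0])

```text
time_s: 2.67
ee_pos: [0.4883, 0.1289, 0.2174]
eef_rot: [3.141, -0.001, -1.757]
force: [-0.5, -0.4, 1.0]
grip_width: 0.0942
```

```bash
python3 -c "
from h import *
wristlook('w2'); print(ctrl.get_obs()['ee_pos'],ctrl.get_obs()['eef_rot'])
a=cv2.imread('pics/w1.png');b=cv2.imread('pics/w2.png')
cv2.imwrite('pics/w12.png',cv2.resize(np.hstack([a,b]),(800,250)))"
```

```text
wedge 0.56 [308, 108, 325, 214] 1078
[[0.4554, 0.1169, 0.0041], [0.4935, 0.1293, 0.0356], [0.5611, 0.143, 0.0391]]
clip 0.55 [477, 35, 516, 66] 799
[[0.5679, -0.0535, 0.0698], [0.579, -0.0395, 0.0899], [0.5871, -0.031, 0.092]]
bracket 0.97 [416, 0, 528, 102] 7055
[[0.5489, -0.063, 0.007], [0.5963, -0.0351, 0.0137], [0.6438, -0.0056, 0.1023]]
dish 0.64 [586, 77, 639, 162] 3496
[[0.4475, -0.2324, 0.0013], [0.4893, -0.2079, 0.0048], [0.5311, -0.1733, 0.0242]]
[0.4883317  0.12959999 0.21782882] [-3.14129211e+00 -7.55737382e-05 -1.75695042e+00]
```

View pics/w12.png

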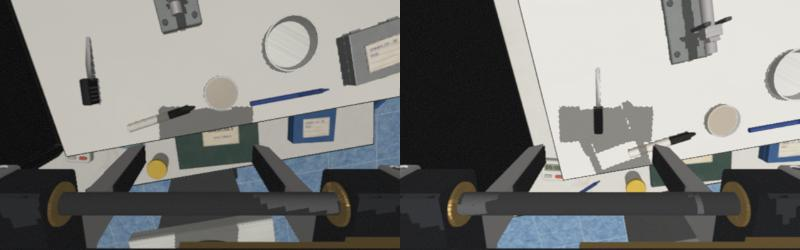

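Both wrist views show the wedge (right view: handle 598,120, tip 597,68), the bracket with clip (about 710,25) and the dish. Next I'll fit the wedge and rod geometry from both.

```bash
cat >> h.py <<'E'
def load(n):
    z=np.load('pics/%s.npz'%n); k=z['k']; I=dict(fx=k[0],fy=k[1],cx=k[2],cy=k[3],R=z['R'],t=z['t']); return z['im'],z['d'],I
E
python3 - <<'E'
from h import *
for n in('w1','w2'):
    im,d,I=load(n); P=pts(np.ones(d.shape,bool),d,I)
    w=P[(P[:,0]>.43)&(P[:,0]<.6)&(P[:,1]>.09)&(P[:,1]<.17)]
    fl=w[w[:,2]<.004]; print(n,'floor z',np.median(fl[:,2]))
    t=w[w[:,2]>.033]; r=cv2.minAreaRect((t[:,:2]*1000).astype(np.float32)); print('handle top',np.round(r[0],1),np.round(r[1],1),round(r[2],1),np.median(t[:,2]),len(t))
    b=w[(w[:,2]>.005)&(w[:,2]<.017)&(w[:,0]>.5)]
    l=cv2.fitLine((b[:,:2]*1000).astype(np.float32),cv2.DIST_HUBER,0,.01,.01).ravel(); print('blade',np.round(l,3),np.arctan2(l[1],l[0]),b[:,0].max())
    rd=P[(P[:,0]>.54)&(P[:,0]<.64)&(P[:,1]>-.09)&(P[:,1]<.0)&(P[:,2]>.06)]
    if len(rd)>50:
        print('rod zs',np.round(np.percentile(rd[:,2],[50,95,99]),4), 'minx',np.sort(rd[:,0])[:4])
        for x in np.arange(.548,.64,.006):
            q=rd[abs(rd[:,0]-x)<.003]
            if len(q)>3: print(round(x,3),len(q),'y',q[:,1].min().round(4),q[:,1].max().round(4),'ztop',q[:,2].max().round(4),'yattop',q[q[:,2]>q[:,2].max()-.002,1].mean().round(4))
E
```

```text
w1 floor z 0.001902733545526579
handle top [476.4 139. ] [16.4 43.7] 81.1 0.03754453171007728 694
blade [ 9.91000e-01 -1.37000e-01  5.28478e+02  1.29341e+02] -0.13701077 0.5650250696977587
rod zs [0.0825 0.085  0.0858] minx [0.55375801 0.55380011 0.55388865 0.5539547 ]
0.554 126 y -0.0453 -0.0296 ztop 0.0856 yattop -0.0374
0.56 149 y -0.045 -0.0292 ztop 0.0863 yattop -0.0368
0.566 149 y -0.0448 -0.0288 ztop 0.0912 yattop -0.0318
0.572 57 y -0.0445 -0.0265 ztop 0.0917 yattop -0.0302
0.578 4 y -0.0278 -0.0261 ztop 0.0717 yattop -0.0269
w2 floor z 0.0016373598900356588
handle top [487.2 136.7] [85.2 64.5] 75.6 0.33370905015223157 18753
blade [ 9.83000e-01 -1.82000e-01  5.30382e+02  1.24061e+02] -0.18345621 0.5620955019657609
rod zs [0.0841 0.1014 0.103 ] minx [0.55237253 0.55240603 0.55252747 0.55256553]
0.554 110 y -0.0509 -0.0351 ztop 0.0863 yattop -0.0433
0.56 149 y -0.0496 -0.0352 ztop 0.0861 yattop -0.0432
0.566 168 y -0.0504 -0.0352 ztop 0.0933 yattop -0.043
0.572 234 y -0.0542 -0.0309 ztop 0.0922 yattop -0.0426
0.578 292 y -0.0542 -0.0309 ztop 0.0918 yattop -0.0423
0.584 338 y -0.054 -0.025 ztop 0.1027 yattop -0.028
0.59 443 y -0.0592 -0.0239 ztop 0.1042 yattop -0.0409
0.596 138 y -0.0565 -0.0334 ztop 0.1002 yattop -0.0565
0.602 167 y -0.0483 -0.0334 ztop 0.0856 yattop -0.0409
0.608 166 y -0.0483 -0.0326 ztop 0.086 yattop -0.0409
0.614 167 y -0.048 -0.0327 ztop 0.0862 yattop -0.0405
0.62 115 y -0.0474 -0.0316 ztop 0.0859 yattop -0.0394
0.626 4 y -0.0335 -0.0323 ztop 0.0784 yattop -0.0329
```

>>> carry_out(commands=[-1,-1.2,0.1,-8,0,0,0,-1,-1.2,0.1,-8,0,0,0,-1,-1.2,0.1,-8,0,0,0,-1,-1.2,0.1,-8,0,0,0,-1,-1.2,0.1,-8,0,0,0])

```text
time_s: 3.33
ee_pos: [0.4775, 0.1306, 0.1401]
eef_rot: [-3.139, 0.001, -1.757]
force: [-0.4, 0.0, 0.6]
grip_width: 0.0938
```

```bash
cat > wf.py <<'E'
from h import *
import sys
for n in sys.argv[1:]:
    im,d,I=load(n); P=pts(np.ones(d.shape,bool),d,I)
    w=P[(P[:,0]>.43)&(P[:,0]<.6)&(P[:,1]>.09)&(P[:,1]<.17)&(P[:,2]<.045)]
    fl=w[w[:,2]<.004]; print(n,'floor z',np.median(fl[:,2]))
    t=w[w[:,2]>.033]; r=cv2.minAreaRect((t[:,:2]*1000).astype(np.float32)); print('handle top',np.round(r[0],1),np.round(r[1],1),round(r[2],1),np.median(t[:,2]),len(t))
    b=w[(w[:,2]>.006)&(w[:,2]<.018)&(w[:,0]>.505)]
    l=cv2.fitLine((b[:,:2]*1000).astype(np.float32),cv2.DIST_HUBER,0,.01,.01).ravel(); print('blade',np.round(l,3),np.arctan2(l[1],l[0]),b[:,0].max())
E
python3 - <<'E'
from h import *
im,d,I=wristlook('w3',('wedge',)); print(ctrl.get_obs()['ee_pos'],ctrl.get_obs()['eef_rot'])
E
python3 wf.py w2 w3
```

```text
wedge 0.93 [304, 92, 325, 229] 1670
[[0.4561, 0.1168, 0.0034], [0.495, 0.1293, 0.0356], [0.5626, 0.142, 0.039]]
[0.47767532 0.13069831 0.1401856 ] [-3.13790334e+00  1.23837250e-03 -1.75713879e+00]
w2 floor z 0.0016373598900356588
handle top [475.8 133.8] [16.3 43.7] 79.5 0.037335218959462624 586
blade [ 9.83000e-01 -1.82000e-01  5.30887e+02  1.23921e+02] -0.18339528 0.561887240294772
w3 floor z 0.0016957810761913021
handle top [476.2 133.5] [16.5 43. ] 79.8 0.037401700142858554 925
blade [ 9.85000e-01 -1.74000e-01  5.31651e+02  1.24215e+02] -0.17536959 0.561611755452014
```

View pics/w3.png

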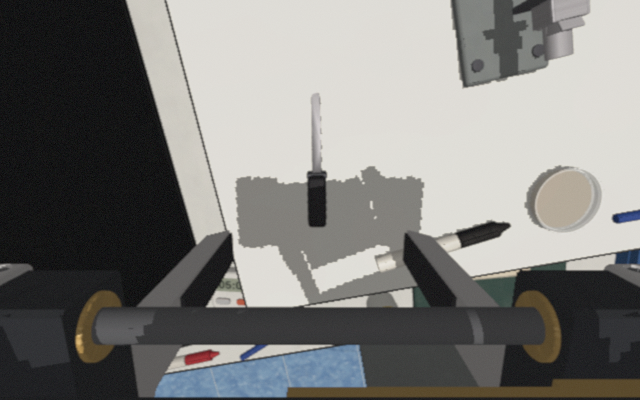

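>>> carry_out(commands=[-0.3,-0.15,0.15,-4,0,0,0,-0.3,-0.15,0.15,-7,0,0,0,-0.3,-0.15,0.15,-9.5,0,0,0,-0.3,-0.15,0.15,-11.5,0,0,0,-0.3,-0.15,0.15,-12.6,0,0,0,-0.3,-0.15,0.15,-13.3,0,0,0,-0.3,-0.15,0.15,-13.6,0,0,0,-0.3,-0.15,0.15,-13.6,0,0,0,-0.3,-0.15,0.15,-13.6,0,0,0,-0.3,-0.15,0.15,-13.6,0,0,0])

```text
time_s: 4.27
ee_pos: [0.4768, 0.1324, 0.0053]
eef_rot: [-3.136, 0.002, -1.757]
force: [0.3, -0.7, 0.1]
grip_width: 0.0614
```

>>> carry_out(commands=[-0.3,0,0,0,0,0.006,0.005,-0.3,0,0,0,0,0.006,0.005,0.9,0,0,0,0,0.006,0.005,0.9,0,0,0,0,0.006,0.005,0.9,0,0,0,0,0.006,0.005,0.9,0,0,0,0,0.006,0.005,0.9,0,0,0,0,0.006,0.005,0.9,0,0,0,0,0.006,0.005,0.9,0,0,0,0,0.006,0.005], force=50)

```text
time_s: 5.02
ee_pos: [0.4768, 0.1323, 0.0052]
eef_rot: [3.141, 0.001, -1.752]
force: [0.4, -0.0, -0.2]
grip_width: 0.0179
```

>>> carry_out(commands=[0.9,0,0,3,0,0,0,0.9,0,0,7,0,0,0,0.9,-1,0,11,0,0,0,0.9,-2,-2,14,0,0,0.1,0.9,-5,-8,14,0,0,0.2,0.9,-7.5,-12,14,0,0,0.24,0.9,-7.5,-16,14,0,0,0.24,0.9,-7.5,-18.5,14,0,0,0.24,0.9,-7.5,-18.5,14,0,0,0.24,0.9,-7.5,-18.5,14,0,0,0.24,0.9,-7.5,-18.5,14,0,0,0.24,0.9,-7.5,-18.5,14,0,0,0.24])

```text
time_s: 6.02
ee_pos: [0.402, -0.0517, 0.1451]
eef_rot: [3.141, 0.001, -1.511]
force: [0.7, 0.1, -1.4]
grip_width: 0.0158
```

```bash
python3 - <<'E'
from h import *
im,d,I=wristlook('w4',('wedge','clip','bracket')); o=ctrl.get_obs();print(o['ee_pos'],o['eef_rot'],o['force'],o['grip_width'],o['joint_vel'])
E
```

```text
wedge 0.69 [299, 70, 336, 304] 5542
[[0.3824, -0.0579, 0.0017], [0.4232, -0.0479, 0.1706], [0.4924, -0.0408, 0.1755]]
bracket 0.71 [278, 0, 365, 24] 1961
[[0.5463, -0.078, 0.0017], [0.554, -0.0437, 0.013], [0.5632, -0.0097, 0.0168]]
[ 0.40194302 -0.05172526  0.14512424] [ 3.14070620e+00  9.12967432e-04 -1.51041655e+00] [ 0.74622219 -0.43632363 -1.65013299] 0.015905177513031585 [-7.55081635e-03 -1.07311159e-03  7.89762382e-04 -2.30229872e-05
  3.01485011e-04 -3.22617673e-03]
```

View pics/w4.png

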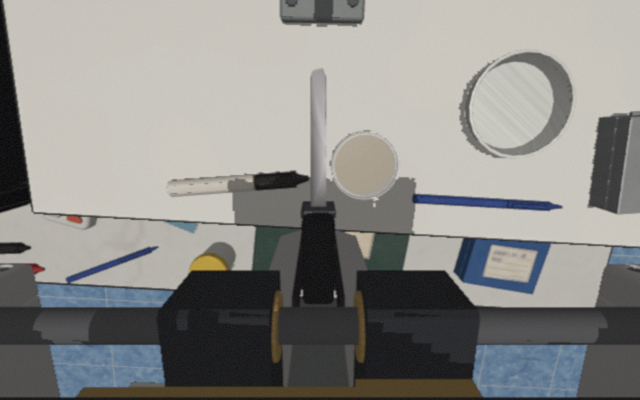

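The wedge is held firmly (grip 15.9 mm), with its tip at (319,70) and aligned with the view axis. I'll take a view of the rod from beside and above it.

>>> carry_out(commands=[0.9,0,2.5,4,0,0,0,0.9,3.5,5,7,0,0,0,0.9,7.5,5,7,0,0,0,0.9,7.5,5,7,0,0,0,0.9,7.5,5,7,0,0,0,0.9,7.5,5,7,0,0,0,0.9,7.5,5,7,0,0,0])

```text
time_s: 6.8
ee_pos: [0.476, -0.0016, 0.2146]
eef_rot: [3.139, 0.001, -1.51]
force: [0.3, -0.1, -1.3]
grip_width: 0.0156
```

```bash
cat > rf.py <<'E'
from h import *
import sys
for n in sys.argv[1:]:
    im,d,I=load(n); P=pts(np.ones(d.shape,bool),d,I)
    q=P[(P[:,0]>.54)&(P[:,0]<.66)&(P[:,1]>-.12)&(P[:,1]<.03)]
    fl=P[(abs(P[:,2])<.005)&(P[:,0]>.5)&(P[:,0]<.6)]; print(n,'floor',np.median(fl[:,2]))
    rd=q[(q[:,2]>.065)&(q[:,2]<.088)&(abs(q[:,1]+.042)<.014)]
    print('rod minx',np.sort(rd[:,0])[:3])
    X=[];Y=[]
    for x in np.arange(.552,.66,.004):
        s=rd[abs(rd[:,0]-x)<.002]
        if len(s)<15: continue
        # circle axis: fit z=zc+sqrt(r^2-(y-y0)^2)
        from scipy.optimize import least_squares
        f=least_squares(lambda p:np.hypot(s[:,1]-p[0],s[:,2]-p[1])-.008,[s[:,1].mean(),.077],loss='soft_l1',f_scale=.001)
        print(round(x,3),len(s),np.round(f.x,4),'range',s[:,1].min().round(4),s[:,1].max().round(4),'cost',round(float(np.abs(f.fun).mean())*1e3,2))
        if abs(f.x[0]+.042)<.006 and np.abs(f.fun).mean()<.001: X.append(x);Y.append(f.x[0])
    print('fit',np.polyfit(X,Y,1),'y at .551',np.polyval(np.polyfit(X,Y,1),.551))
    b=q[(q[:,2]>.010)&(q[:,2]<.017)]; r=cv2.minAreaRect((b[:,:2]*1000).astype(np.float32)); print('base',np.round(r[0],1),np.round(r[1],1),round(r[2],2))
    c=q[(q[:,2]>.088)&(q[:,2]<.096)&(q[:,0]<.585)]
    if len(c): print('clip top',np.median(c,0),c.min(0),c.max(0),len(c))
E
python3 - <<'E'
from h import *
im,d,I=wristlook('w5',('clip','bracket')); o=ctrl.get_obs();print(o['ee_pos'],o['eef_rot'],o['force'])
E
python3 rf.py w2 w5
```

```text
clip 0.75 [361, 65, 391, 92] 643
[[0.5676, -0.0535, 0.0706], [0.5783, -0.0421, 0.0902], [0.5871, -0.0315, 0.0924]]
bracket 0.61 [332, 0, 404, 115] 7201
[[0.5486, -0.0761, 0.0105], [0.6072, -0.0356, 0.014], [0.6583, -0.0063, 0.1022]]
[ 0.47629049 -0.00188838  0.21512256] [ 3.14059842e+00  9.09552003e-04 -1.51075508e+00] [ 0.37144181 -0.18952616 -0.16493277]
w2 floor 0.0015116092539478481
rod minx [0.55237253 0.55240603 0.55252747]
0.552 35 [-0.044   0.0763] range -0.05 -0.0361 cost 0.53
0.556 99 [-0.044   0.0762] range -0.0509 -0.0351 cost 0.51
0.56 100 [-0.0438  0.0764] range -0.0496 -0.0352 cost 0.53
0.564 100 [-0.0436  0.0763] range -0.0504 -0.0353 cost 0.49
0.568 68 [-0.0435  0.0765] range -0.0493 -0.0352 cost 0.65
0.572 59 [-0.0424  0.076 ] range -0.0477 -0.0318 cost 1.71
0.576 48 [-0.0254  0.0785] range -0.0329 -0.0312 cost 1.37
0.58 47 [-0.0252  0.0781] range -0.0329 -0.0311 cost 1.46
0.584 49 [-0.0249  0.0786] range -0.0323 -0.0309 cost 1.3
0.588 63 [-0.0397  0.0777] range -0.0514 -0.0283 cost 2.66
0.592 50 [-0.0445  0.076 ] range -0.052 -0.0426 cost 1.27
0.596 105 [-0.0421  0
[... 1392 characters left out ...]

0.612 101 [-0.0413  0.0764] range -0.0489 -0.0334 cost 0.52
0.616 103 [-0.0412  0.0762] range -0.0479 -0.0331 cost 0.48
0.62 95 [-0.0409  0.0765] range -0.0476 -0.0329 cost 0.51
0.624 106 [-0.0407  0.0764] range -0.0488 -0.033 cost 0.47
0.628 98 [-0.0405  0.0762] range -0.0479 -0.0327 cost 0.43
0.632 105 [-0.0403  0.0764] range -0.0472 -0.0324 cost 0.52
0.636 104 [-0.0402  0.0763] range -0.0481 -0.0321 cost 0.44
0.64 35 [-0.0401  0.0762] range -0.0475 -0.0325 cost 0.39
fit [ 0.04823261 -0.07087153] y at .551 -0.04429536133340978
base [603.6 -41.5] [112.2  69.9] 2.68
clip top [ 0.57754389 -0.04280259  0.09034398] [ 0.56728638 -0.05419348  0.08820922] [ 0.58497605 -0.03117749  0.09277213] 528
```

View pics/w5.png

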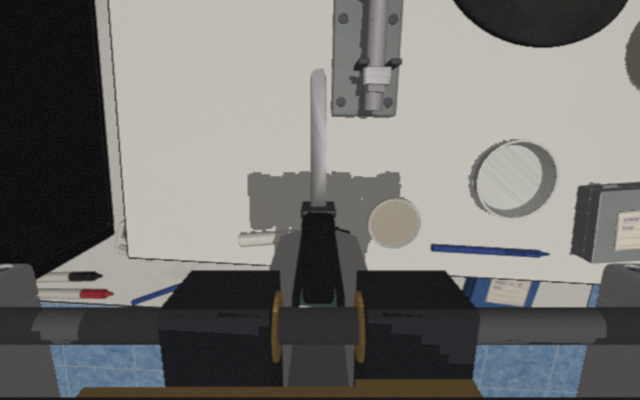

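Rod yaw is 0.048 and the axis is at y = -0.0443 at x = 0.551; two views agree within 0.2 mm. The rod end shows at (373,105), the clip at (376,77) and the stop plate at row 63. Next I'll measure the held blade with the same camera.

```bash
python3 - <<'E'
from h import *
from scipy.spatial.transform import Rotation as Ro
for n,ee,rot in (('w4',[.40194,-.05173,.14512],[3.1407,.0009,-1.51042]),('w5',[.47629,-.00189,.21512],[3.1406,.0009,-1.51076])):
    im,d,I=load(n); P=pts(np.ones(d.shape,bool),d,I)
    ps=rot[2]+np.pi/2; h=np.array([np.cos(ps),np.sin(ps)]); lft=np.array([-h[1],h[0]])
    D=P-ee; a=D[:,:2]@h; b=D[:,:2]@lft; z=D[:,2]
    m=(a>.03)&(a<.11)&(abs(b)<.03)&(z>-.02)&(z<.03)
    print(n,'psi heading',ps,'tip a max',np.sort(a[m])[-5:].round(4))
    xs=[];bs=[]
    for k in np.arange(.03,.093,.006):
        s=m&(abs(a-k)<.003)
        if s.sum()>5:
            print(round(k,3),s.sum(),'b',b[s].min().round(4),b[s].max().round(4),'mid',((b[s].min()+b[s].max())/2).round(4),np.median(b[s]).round(4),'z top',np.median(z[s]).round(4)); xs.append(k); bs.append(np.median(b[s]))
    print(np.polyfit(xs,bs,1))
E
```

```text
w4 psi heading 0.06037632679489646 tip a max [0.092  0.092  0.092  0.0921 0.0921]
0.03 89 b -0.0021 0.0056 mid 0.0018 0.0015 z top 0.0074
0.036 191 b -0.0021 0.0056 mid 0.0017 0.002 z top 0.0072
0.042 190 b -0.0021 0.0055 mid 0.0017 0.0017 z top 0.0072
0.048 193 b -0.0021 0.0055 mid 0.0017 0.0015 z top 0.0068
0.054 192 b -0.0021 0.0056 mid 0.0017 0.0017 z top 0.0053
0.06 193 b -0.0021 0.0055 mid 0.0017 0.0015 z top 0.0037
0.066 204 b -0.0021 0.0055 mid 0.0017 0.0017 z top 0.0019
0.072 191 b -0.0021 0.0056 mid 0.0018 0.0015 z top 0.0002
0.078 190 b -0.0021 0.0056 mid 0.0018 0.0017 z top -0.0015
0.084 193 b -0.0021 0.0056 mid 0.0017 0.0015 z top -0.003
0.09 144 b -0.0021 0.0056 mid 0.0017 0.002 z top -0.0044
[0.00104783 0.00161329]
w5 psi heading 0.060036326794896455 tip a max [0.0917 0.0917 0.0918 0.0918 0.0919]
0.03 93 b -0.0021 0.0056 mid 0.0017 0.0015 z top 0.0069
0.036 183 b -0.0021 0.0056 mid 0.0017 0.0015 z top 0.0069
0.042 186 b -0.0021 0.0056 mid 0.0017 0.002 z top 0.0069
0.048 195 b -0.002 0.0055 mid 0.0017 0.002 z top 0.0064
0.054 205 b -0.002 0.0055 mid 0.0018 0.0015 z top 0.0049
0.06 192 b -0.002 0.0056 mid 0.0018 0.0018 z top 0.0032
0.066 192 b -0.002 0.0056 mid 0.0018 0.0018 z top 0.0016
0.072 206 b -0.0021 0.0056 mid 0.0018 0.002 z top -0.0002
0.078 193 b -0.0021 0.0056 mid 0.0018 0.0015 z top -0.0021
0.084 191 b -0.0021 0.0057 mid 0.0018 0.002 z top -0.0036
0.09 131 b -0.0021 0.0056 mid 0.0018 0.002 z top -0.0049
[0.00570613 0.00144285]
```

The blade is parallel to the tool, but sits about 2–3 mm low in the grip, since I lifted before the jaws had fully closed. I'll set it down at its old place and regrip fully, so its height in the hand is known.

>>> carry_out(commands=[0.9,0,3.5,-1,0,0,0,0.9,0,7,-4,0,0,0,0.9,0,10.5,-8,0,0,0,0.9,0,13.4,-12,0,0,0,0.9,0,13.4,-15.5,0,0,0,0.9,0,13.4,-18,0,0,0,0.9,0,13.4,-19.4,0,0,0,0.9,0,13.4,-20.2,0,0,0,0.9,0,13.4,-20.2,0,0,0,0.9,0,13.4,-20.2,0,0,0])

```text
time_s: 7.78
ee_pos: [0.4768, 0.1319, 0.0141]
eef_rot: [-3.141, 0.001, -1.511]
force: [0.2, -0.1, -0.9]
grip_width: 0.0154
```

>>> carry_out(commands=[0.9,0,0,-0.2,0,0,0,0.9,0,0,-0.3,0,0,0,0.9,0,0,-0.3,0,0,0,0.9,0,0,-0.3,0,0,0])

```text
time_s: 8.12
ee_pos: [0.4771, 0.1319, 0.0117]
eef_rot: [-3.14, 0.001, -1.511]
force: [-0.4, 0.2, -1.4]
grip_width: 0.0158
```

>>> carry_out(commands=[0.9,0,0,-0.2,0,0,0,0.9,0,0,-0.3,0,0,0,0.9,0,0,-0.3,0,0,0,0.9,0,0,-0.3,0,0,0])

```text
time_s: 8.45
ee_pos: [0.4771, 0.1319, 0.0086]
eef_rot: [-3.141, 0.001, -1.511]
force: [0.0, -0.0, -0.7]
grip_width: 0.0156
```

>>> carry_out(commands=[0.9,0,0,-0.05,0,0,0,0.9,0,0,-0.1,0,0,0,0.9,0,0,-0.1,0,0,0])

```text
time_s: 8.7
ee_pos: [0.4771, 0.1319, 0.0081]
eef_rot: [-3.14, 0.001, -1.511]
force: [-4.6, 0.6, 7.1]
grip_width: 0.0158
```

>>> carry_out(commands=[0.45,0,0,0.05,0,0,0,0.45,0,0,0.05,0,0,0,0.45,0,0,-0.15,0,0,0,0.45,0,0,-0.3,0,0,0,0.45,0,0,-0.3,0,0,0,1,0,0,-0.3,0,0,0,1,0,0,-0.3,0,0,0,1,0,0,-0.3,0,0,0,1,0,0,-0.3,0,0,0,1,0,0,-0.3,0,0,0,1,0,0,-0.3,0,0,0,1,0,0,-0.3,0,0,0], force=60)

```text
time_s: 9.7
ee_pos: [0.4771, 0.1319, 0.0051]
eef_rot: [-3.14, 0.001, -1.511]
force: [-0.7, 0.1, -1.2]
grip_width: 0.0154
```

>>> carry_out(commands=[1,0,0,0,0,0,0,1,0,0,0,0,0,0,1,0,0,0,0,0,0,1,0,0,0,0,0,0])

```text
time_s: 10.03
ee_pos: [0.4771, 0.1319, 0.0051]
eef_rot: [-3.14, 0.001, -1.511]
force: [0.1, 0.3, -1.1]
grip_width: 0.0157
```

>>> carry_out(commands=[1,0,0,2,0,0,0,1,0,0,5,0,0,0,1,-2,0,9,0,0,-0.01,1,-4,-3,12,0,0,-0.012,1,-4,-7,12,0,0,-0.012,1,-3,-11,12,0,0,-0.012,1,-2.6,-15,12,0,0,-0.012,1,-2.6,-18.25,11,0,0,-0.012,1,-2.6,-18.25,10.3,0,0,-0.012,1,-2.6,-18.25,10.3,0,0,-0.012,1,-2.6,-18.25,10.3,0,0,-0.012,1,-2.6,-18.25,10.3,0,0,-0.012])

```text
time_s: 11.03
ee_pos: [0.4512, -0.0496, 0.1084]
eef_rot: [-3.14, 0.001, -1.522]
force: [0.0, -0.4, -1.0]
grip_width: 0.0153
```

```bash
cat > rel.py <<'E'
from h import *
import sys
n=sys.argv[1]
wristlook(n,()); o=ctrl.get_obs(); ee,rot=o['ee_pos'],o['eef_rot']; print(ee,rot,o['force'].round(2))
im,d,I=load(n); P=pts(np.ones(d.shape,bool),d,I)
ps=rot[2]+np.pi/2; h=np.array([np.cos(ps),np.sin(ps)]); l=np.array([-h[1],h[0]])
D=P-ee; a=D[:,:2]@h; b=D[:,:2]@l; z=D[:,2]
m=(a>.03)&(a<.11)&(abs(b)<.012)&(z>-.008)&(z<.03)
print('heading',ps,'handle top z',np.median(z[(abs(a)<.02)&(abs(b)<.007)&(z>.02)&(z<.05)]))
for k in np.arange(.03,.25,.006):
    s=m&(abs(a-k)<.003)
    if s.sum()>8: print('blade',round(k,3),'b',((b[s].min()+b[s].max())/2).round(4),'z',np.median(z[s]).round(4))
    s=(abs(a-k)<.003)&(P[:,2]>.072)&(P[:,2]<.0865)&(abs(b)<.011)&(z<-.009)
    if s.sum()>20: print('  rod',round(k,3),s.sum(),'b',b[s].min().round(4),b[s].max().round(4),'mid',((b[s].min()+b[s].max())/2).round(4),'ztop',np.percentile(P[s,2],95).round(4))
E
python3 rel.py w6
```

```text
[ 0.45134817 -0.04952622  0.10852142] [-3.13990087e+00  1.14340172e-03 -1.52166030e+00] [-0.44 -0.4  -0.27]
heading 0.04913602389585181 handle top z 0.032319979327725346
blade 0.03 b 0.0015 z 0.0103
blade 0.036 b 0.0015 z 0.0105
blade 0.042 b 0.0015 z 0.0104
blade 0.048 b 0.0015 z 0.0101
blade 0.054 b 0.0015 z 0.0086
blade 0.06 b 0.0015 z 0.0069
blade 0.066 b 0.0015 z 0.0052
blade 0.072 b 0.0015 z 0.0036
blade 0.078 b 0.0016 z 0.0021
blade 0.084 b 0.0015 z 0.0002
blade 0.09 b 0.0015 z -0.001
  rod 0.102 274 b -0.0072 0.0082 mid 0.0005 ztop 0.0846
  rod 0.108 324 b -0.0072 0.0082 mid 0.0005 ztop 0.0851
  rod 0.114 334 b -0.0072 0.0081 mid 0.0005 ztop 0.0849
  rod 0.12 166 b -0.0105 0.0109 mid 0.0002 ztop 0.0853
```

View pics/w6.png

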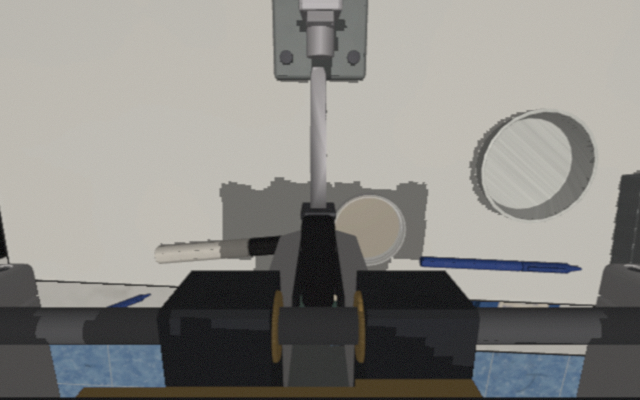

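Blade (col 318) and rod (col 320) are nearly in line; the rod lies 1 mm to the right. The handle height shows the regrip held. I'll descend and advance to just short of the mouth.

>>> carry_out(commands=[1,0,-0.1,-1,0,0,0,1,0,-0.1,-1.6,0,0,0,1,0,-0.1,-1.9,0,0,0,1,0,-0.1,-1.9,0,0,0,1,0.7,-0.07,-1.9,0,0,0,1,1.4,-0.03,-1.9,0,0,0,1,2,0,-1.9,0,0,0,1,2,0,-1.9,0,0,0,1,2,0,-1.9,0,0,0])

```text
time_s: 11.83
ee_pos: [0.4716, -0.0495, 0.0894]
eef_rot: [-3.14, 0.001, -1.522]
force: [-0.6, -0.4, 0.0]
grip_width: 0.0153
```

```bash
python3 rel.py w7 | tail -9; python3 -c "
import cv2
a=cv2.imread('pics/w7.png')[0:130,220:420];cv2.imwrite('pics/w7c.png',cv2.resize(a,(800,520),interpolation=cv2.INTER_CUBIC))"
```

```text
rod 0.084 69 b -0.0067 0.0093 mid 0.0013 ztop 0.0804
blade 0.09 b 0.0015 z -0.0021
  rod 0.09 65 b -0.0067 0.0093 mid 0.0013 ztop 0.0802
blade 0.096 b 0.0013 z 0.0004
  rod 0.096 58 b -0.0066 0.0092 mid 0.0013 ztop 0.0802
blade 0.102 b 0.001 z 0.0002
  rod 0.102 37 b -0.0091 0.0108 mid 0.0009 ztop 0.0796
blade 0.108 b 0.0008 z 0.0007
  rod 0.12 49 b -0.0073 0.0098 mid 0.0013 ztop 0.0804
```

View pics/w7c.png

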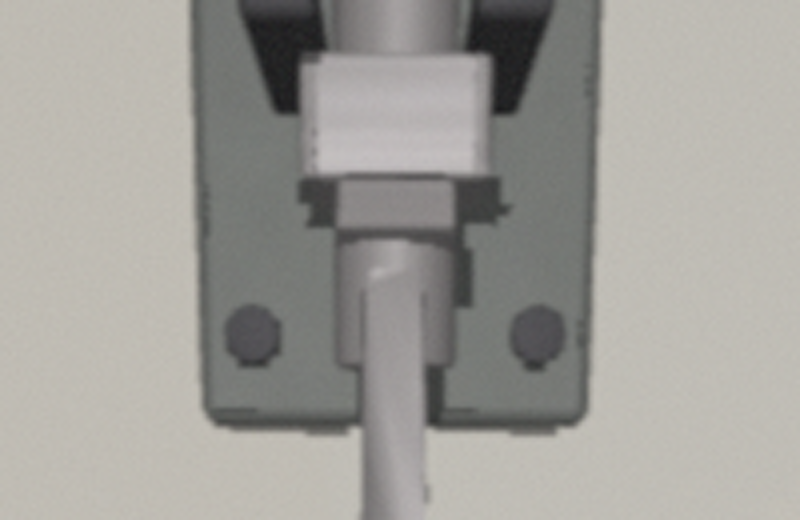

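>>> carry_out(commands=[1,0,0,-0.05,0,0,0,1,0,0,-0.1,0,0,0,1,0,0,-0.1,0,0,0,1,0,0,-0.1,0,0,0])

```text
time_s: 12.22
ee_pos: [0.4712, -0.0495, 0.0884]
eef_rot: [-3.14, 0.001, -1.522]
force: [-0.2, -0.5, -1.3]
grip_width: 0.0157
```

>>> carry_out(commands=[1,0.3,0.01,0,0,0,0,1,0.6,0.03,0,0,0,0,1,0.9,0.04,0,0,0,0,1,1.2,0.06,0,0,0,0,1,1.2,0.06,0,0,0,0,1,1.2,0.06,0,0,0,0])

```text
time_s: 12.72
ee_pos: [0.4833, -0.0489, 0.0883]
eef_rot: [-3.14, 0.001, -1.522]
force: [-0.4, -0.1, -1.9]
grip_width: 0.0157
```

>>> carry_out(commands=[1,0.2,0.01,0,0,0,0,1,0.4,0.02,0,0,0,0,1,0.6,0.03,0,0,0,0,1,0.8,0.04,0,0,0,0,1,0.8,0.04,0,0,0,0,1,0.8,0.04,0,0,0,0])

```text
time_s: 13.22
ee_pos: [0.4913, -0.0484, 0.0881]
eef_rot: [-3.141, 0.001, -1.521]
force: [-1.1, -0.6, -2.8]
grip_width: 0.0157
```

>>> carry_out(commands=[1,0.2,0.01,0,0,0,0,1,0.4,0.02,0,0,0,0,1,0.4,0.02,0,0,0,0])

```text
time_s: 13.47
ee_pos: [0.4953, -0.0482, 0.088]
eef_rot: [-3.141, 0.001, -1.522]
force: [-3.1, -0.5, -2.1]
grip_width: 0.0155
```

>>> carry_out(commands=[1,0.15,0.01,0,0,0,0,1,0.3,0.015,0,0,0,0,1,0.45,0.02,0,0,0,0,1,0.6,0.03,0,0,0,0,1,0.6,0.03,0,0,0,0])

```text
time_s: 13.88
ee_pos: [0.5013, -0.0479, 0.0881]
eef_rot: [-3.141, 0.001, -1.522]
force: [-3.8, 0.2, -2.1]
grip_width: 0.0152
```

>>> carry_out(commands=[1,0.15,0.01,0,0,0,0,1,0.3,0.015,0,0,0,0,1,0.45,0.02,0,0,0,0,1,0.45,0.02,0,0,0,0])

```text
time_s: 14.22
ee_pos: [0.5062, -0.0477, 0.0881]
eef_rot: [-3.141, 0.001, -1.521]
force: [-1.9, -0.2, -2.6]
grip_width: 0.0157
```

>>> carry_out(commands=[1,0.15,0.01,0,0,0,0,1,0.3,0.015,0,0,0,0,1,0.45,0.02,0,0,0,0,1,0.45,0.02,0,0,0,0])

```text
time_s: 14.55
ee_pos: [0.5111, -0.0475, 0.0881]
eef_rot: [-3.14, 0.001, -1.522]
force: [-1.5, -0.5, -3.5]
grip_width: 0.0157
```

>>> carry_out(commands=[1,0.15,0.01,0,0,0,0,1,0.3,0.015,0,0,0,0,1,0.45,0.02,0,0,0,0,1,0.45,0.02,0,0,0,0])

```text
time_s: 14.88
ee_pos: [0.5159, -0.0473, 0.0881]
eef_rot: [-3.14, 0.001, -1.521]
force: [-1.4, 0.5, -3.0]
grip_width: 0.0156
```

>>> carry_out(commands=[1,0.15,0.01,0,0,0,0,1,0.3,0.015,0,0,0,0,1,0.45,0.02,0,0,0,0,1,0.45,0.02,0,0,0,0])

```text
time_s: 15.22
ee_pos: [0.5208, -0.0471, 0.0881]
eef_rot: [-3.14, 0.001, -1.521]
force: [-0.8, -0.0, -2.9]
grip_width: 0.0159
```

```bash
cat > cl.py <<'E'
from h import *
import sys
n=sys.argv[1]; wristlook(n,('clip',)); o=ctrl.get_obs(); ee,rot=o['ee_pos'],o['eef_rot']; print(ee,rot,o['force'].round(2))
im,d,I=load(n); P=pts(np.ones(d.shape,bool),d,I)
ps=rot[2]+np.pi/2; h=np.array([np.cos(ps),np.sin(ps)]); l=np.array([-h[1],h[0]])
D=P-ee; a=D[:,:2]@h; b=D[:,:2]@l; z=D[:,2]
for k in np.arange(.03,.12,.003):
    s=(abs(a-k)<.0015)&(abs(b-.0015)<.014)&(z>-.03)&(z<.04)
    if s.sum()>8: print(round(k,3),s.sum(),'zmed',np.median(z[s]).round(4),'zmax',z[s].max().round(4),'b',b[s&(z>z[s].max()-.004)].min().round(4),b[s&(z>z[s].max()-.004)].max().round(4))
E
python3 cl.py w8; python3 -c "
import cv2
a=cv2.imread('pics/w8.png')[0:200,160:480];cv2.imwrite('pics/w8c.png',cv2.resize(a,(800,500),interpolation=cv2.INTER_CUBIC))"
```

```text
clip 0.91 [295, 120, 345, 162] 1897
[[0.5676, -0.0608, 0.0136], [0.578, -0.0432, 0.0983], [0.5871, -0.0304, 0.1031]]
[ 0.52071089 -0.04711585  0.0881961 ] [-3.13938567e+00  1.24227664e-03 -1.52147988e+00] [ 0.92  0.46 -1.83]
0.03 90 zmed 0.0104 zmax 0.0128 b -0.0023 0.0053
0.033 147 zmed 0.01 zmax 0.0124 b -0.0023 0.0053
0.036 168 zmed 0.0095 zmax 0.0123 b -0.0022 0.0053
0.039 163 zmed 0.0097 zmax 0.0116 b -0.0022 0.0053
0.042 164 zmed 0.0095 zmax 0.0116 b -0.0022 0.0053
0.045 144 zmed 0.01 zmax 0.0118 b -0.0022 0.0053
0.048 183 zmed 0.0113 zmax 0.0157 b -0.0055 0.0081
0.051 272 zmed 0.0119 zmax 0.0153 b -0.0056 0.0081
0.054 273 zmed 0.0112 zmax 0.0129 b -0.01 0.0126
0.057 338 zmed 0.0106 zmax 0.0127 b -0.01 0.0125
0.06 295 zmed 0.0099 zmax 0.0121 b -0.01 0.0126
0.063 286 zmed 0.0091 zmax 0.0113 b -0.0099 0.0126
0.066 332 zmed 0.0084 zmax 0.0151 b -0.0124 0.0153
0.069 354 zmed 0.0047 zmax 0.0156 b -0.0124 0.0154
0.072 254 zmed 0.0035 zmax 0.0157 b -0.0123 0.0153
0.075 176 zmed 0.0018 zmax 0.0043 b -0.0022 0.0053
0.078 187 zmed 0.001 zmax 0.0032 b -0.0022 0.0053
0.081 186 zmed -0.0007 zmax 0.0025 b -0.0022 0.0053
0.084 185 zmed -0.0015 zmax 0.0019 b -0.0022 0.0053
0.087 187 zmed -0.0025 zmax 0.0013 b -0.0022 0.0053
0.09 192 zmed -0.0048 zmax 0.0004 b -0.0017 0.0048
0.093 185 zmed -0.0053 zmax -0.0016 b -0.0043 0.0059
0.096 197 zmed -0.0052 zmax -0.0026 b -0.0053 0.0074
0.099 198 zmed -0.005 zmax -0.0021 b -0.0047 0.0068
0.102 201 zmed -0.0052 zmax -0.0026 b -0.0052 0.0074
0.105 200 zmed -0.0051 zmax -0.0025 b -0.0052 0.0073
0.108 204 zmed -0.005 zmax -0.0024 b -0.0052 0.0073
0.111 202 zmed -0.005 zmax -0.0018 b -0.0046 0.0068
0.114 212 zmed -0.0051 zmax -0.0021 b -0.0046 0.0068
0.117 205 zmed -0.0052 zmax -0.0022 b -0.0056 0.0067
```

View pics/w8c.png

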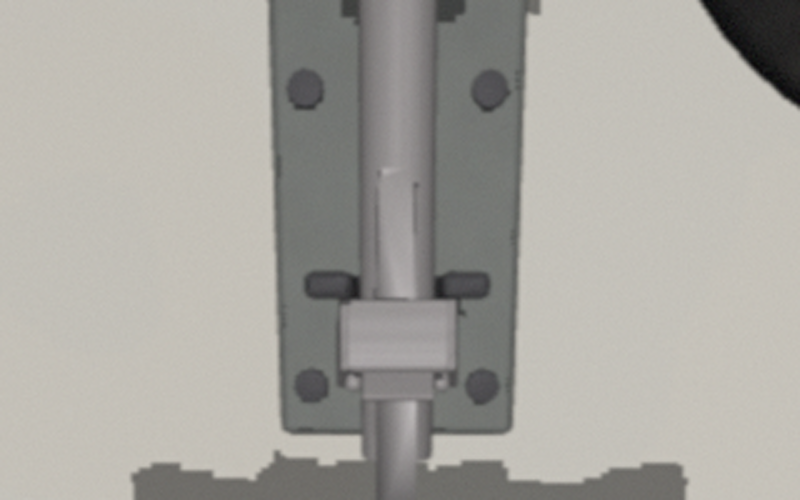

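The clip is up on the taper (tongue at crop row 385, blade tip through the slot at row 170), and the forces are small. I'll push on about 20 mm so it sits on the level part.

>>> carry_out(commands=[1,0.15,0.01,0,0,0,0,1,0.3,0.015,0,0,0,0,1,0.45,0.02,0,0,0,0,1,0.6,0.03,0,0,0,0,1,0.75,0.035,0,0,0,0,1,0.75,0.035,0,0,0,0])

```text
time_s: 15.82
ee_pos: [0.5287, -0.0468, 0.0884]
eef_rot: [-3.139, 0.001, -1.521]
force: [-0.2, -0.2, -1.2]
grip_width: 0.0159
```

>>> carry_out(commands=[1,0.15,0.01,0,0,0,0,1,0.3,0.015,0,0,0,0,1,0.45,0.02,0,0,0,0,1,0.6,0.03,0,0,0,0,1,0.75,0.035,0,0,0,0,1,0.75,0.035,0,0,0,0])

```text
time_s: 16.32
ee_pos: [0.5364, -0.0464, 0.0884]
eef_rot: [-3.139, 0.001, -1.521]
force: [-0.2, 0.0, -0.3]
grip_width: 0.016
```

>>> carry_out(commands=[1,0.15,0.01,0,0,0,0,1,0.3,0.015,0,0,0,0,1,0.5,0.025,0,0,0,0,1,0.5,0.025,0,0,0,0,1,0.5,0.025,0,0,0,0])

```text
time_s: 16.73
ee_pos: [0.5415, -0.0462, 0.0883]
eef_rot: [-3.139, 0.001, -1.521]
force: [0.8, -0.3, -1.4]
grip_width: 0.0157
```

```bash
python3 cl.py w9 | head -26
```

```text
clip 0.83 [294, 161, 342, 210] 1707
[[0.5649, -0.0536, 0.0849], [0.5762, -0.0432, 0.1046], [0.5843, -0.0324, 0.1065]]
[ 0.54136334 -0.04616817  0.08834526] [-3.13868702e+00  1.12688440e-03 -1.52144501e+00] [-1.07  0.88 -1.68]
0.03 249 zmed 0.0162 zmax 0.0177 b -0.01 0.0126
0.033 279 zmed 0.0163 zmax 0.0182 b -0.01 0.0126
0.036 281 zmed 0.0163 zmax 0.0184 b -0.0099 0.0125
0.039 293 zmed 0.0162 zmax 0.0183 b -0.0099 0.0124
0.042 437 zmed 0.015 zmax 0.0179 b -0.0103 0.0123
0.045 170 zmed 0.0098 zmax 0.012 b -0.0022 0.0053
0.048 325 zmed 0.0108 zmax 0.0155 b -0.0124 0.0154
0.051 426 zmed 0.0065 zmax 0.015 b -0.0124 0.0154
0.054 181 zmed 0.0077 zmax 0.0107 b -0.0022 0.0053
0.057 164 zmed 0.0071 zmax 0.0093 b -0.0022 0.0053
0.06 169 zmed 0.0062 zmax 0.0089 b -0.0022 0.0053
0.063 187 zmed 0.0051 zmax 0.0075 b -0.0022 0.0053
0.066 177 zmed 0.0042 zmax 0.0069 b -0.0022 0.0053
0.069 172 zmed 0.0036 zmax 0.0061 b -0.0022 0.0053
0.072 168 zmed 0.0027 zmax 0.0051 b -0.0022 0.0053
0.075 175 zmed 0.0019 zmax 0.0054 b -0.0022 0.0053
0.078 186 zmed 0.0011 zmax 0.0036 b -0.0022 0.0053
0.081 185 zmed -0.0003 zmax 0.0024 b -0.0022 0.0053
0.084 187 zmed -0.0017 zmax 0.0023 b -0.0022 0.0053
0.087 191 zmed -0.0029 zmax 0.0019 b -0.0022 0.0053
0.09 190 zmed -0.0049 zmax 0.0001 b -0.0017 0.0048
0.093 183 zmed -0.0054 zmax -0.0011 b -0.0032 0.0058
0.096 197 zmed -0.0053 zmax -0.0027 b -0.0048 0.0079
```

The clip now sits level on the flat part of the blade. Gentle lift.

>>> carry_out(commands=[1,0,0,0.2,0,0,0,1,0,0,0.5,0,0,0,1,0,0,1,0,0,0,1,0,0,1.6,0,0,0,1,0,0,2.2,0,0,0,1,0,0,2.9,0,0,0,1,0,0,3.6,0,0,0,1,0,0,4.4,0,0,0,1,0,0,5.2,0,0,0,1,0,0,6,0,0,0,1,0,0,6.5,0,0,0,1,0,0,6.5,0,0,0])

```text
time_s: 17.83
ee_pos: [0.5418, -0.0462, 0.1547]
eef_rot: [-3.137, 0.001, -1.521]
force: [0.2, 0.5, -1.9]
grip_width: 0.0155
```

```bash
python3 cl.py w10 | head -12
```

```text
clip 0.96 [295, 162, 343, 210] 1775
[[0.5647, -0.0544, 0.1472], [0.5766, -0.0435, 0.1673], [0.5849, -0.0323, 0.1692]]
[ 0.54130891 -0.04616971  0.153306  ] [-3.13868366e+00  1.12319019e-03 -1.52141621e+00] [ 0.91 -0.65 -1.34]
0.03 223 zmed 0.0139 zmax 0.0158 b -0.0102 0.0122
0.033 275 zmed 0.014 zmax 0.0161 b -0.0102 0.0122
0.036 268 zmed 0.014 zmax 0.0156 b -0.0102 0.0122
0.039 290 zmed 0.0141 zmax 0.0158 b -0.0101 0.0126
0.042 413 zmed 0.0133 zmax 0.0158 b -0.01 0.0126
0.045 105 zmed 0.011 zmax 0.0126 b -0.0022 0.0052
0.048 101 zmed 0.0109 zmax 0.0129 b -0.0022 0.0052
0.051 95 zmed 0.01 zmax 0.0118 b -0.0022 0.0052
0.054 96 zmed 0.0092 zmax 0.011 b -0.0022 0.0052
```

The clip rides on the blade. I'll carry it gently toward the dish while turning.

>>> carry_out(commands=[1,-0.11,-0.23,0,0,0,0.008,1,-0.32,-0.7,0,0,0,0.02,1,-0.76,-1.62,0,0,0,0.05,1,-1.3,-2.8,0,0,0,0.09,1,-1.95,-4.2,0,0,0,0.135,1,-2.7,-5.8,0,0,0,0.19,1,-3.45,-7.4,0,0,0,0.24,1,-4.1,-8.8,0,0,0,0.285,1,-4.65,-10,0,0,0,0.32,1,-5.1,-10.9,0,0,0,0.35,1,-5.3,-11.4,0,0,0,0.37,1,-5.4,-11.6,0,0,0,0.375])

```text
time_s: 18.93
ee_pos: [0.4867, -0.1631, 0.153]
eef_rot: [-3.139, 0.001, -1.146]
force: [0.0, 0.6, -0.2]
grip_width: 0.0154
```

>>> carry_out(commands=[1,-0.11,-0.23,0,0,0,0.008,1,-0.32,-0.7,0,0,0,0.02,1,-0.76,-1.62,0,0,0,0.05,1,-1.3,-2.8,0,0,0,0.09,1,-1.95,-4.2,0,0,0,0.135,1,-2.7,-5.8,0,0,0,0.19,1,-3.45,-7.4,0,0,0,0.24,1,-4.1,-8.8,0,0,0,0.285,1,-4.65,-10,0,0,0,0.32,1,-5.1,-10.9,0,0,0,0.35,1,-5.3,-11.4,0,0,0,0.37,1,-5.4,-11.6,0,0,0,0.375])

```text
time_s: 19.93
ee_pos: [0.4323, -0.2798, 0.1529]
eef_rot: [-3.139, 0.002, -0.77]
force: [-0.2, 0.5, -1.4]
grip_width: 0.0156
```

```bash
python3 cl.py w11 | head -10; python3 - <<'E'
from h import *
print(ctrl.get_obs()['qpos'])
im,d,I=load('w11'); P=pts(np.ones(d.shape,bool),d,I)
r=P[(P[:,2]>.018)&(P[:,2]<.03)&(P[:,0]>.42)&(P[:,0]<.56)&(P[:,1]>-.29)&(P[:,1]<-.15)]
print('rim',len(r),r.min(0),r.max(0)); c,s,_=cv2.fitEllipse((r[:,:2]*1000).astype(np.float32)); print(c,s)
E
```

```text
clip 0.59 [294, 161, 344, 211] 1815
[[0.4432, -0.292, 0.0018], [0.4553, -0.253, 0.1663], [0.4685, -0.24, 0.1683]]
[ 0.43255191 -0.27926702  0.15291755] [-3.13917660e+00  1.56387707e-03 -7.71327510e-01] [-0.36 -0.08 -0.97]
0.03 210 zmed 0.0131 zmax 0.0154 b -0.0091 0.0133
0.033 270 zmed 0.0134 zmax 0.0152 b -0.0091 0.0133
0.036 280 zmed 0.0134 zmax 0.015 b -0.0096 0.0132
0.039 282 zmed 0.0134 zmax 0.0152 b -0.0096 0.0132
0.042 365 zmed 0.0131 zmax 0.0154 b -0.0095 0.0131
0.045 186 zmed 0.0103 zmax 0.014 b -0.0081 0.0122
0.048 101 zmed 0.0102 zmax 0.0118 b -0.0016 0.0058
[-0.64580693  0.27340112  1.68270627  0.00279655  1.18673573  0.12447301]
rim 1611 [ 0.44496309 -0.26144009  0.01801088] [ 0.53364324 -0.17270985  0.0254754 ]
(489.3020935058594, -217.21339416503906) (84.81868743896484, 84.86909484863281)
```

View pics/w11.png

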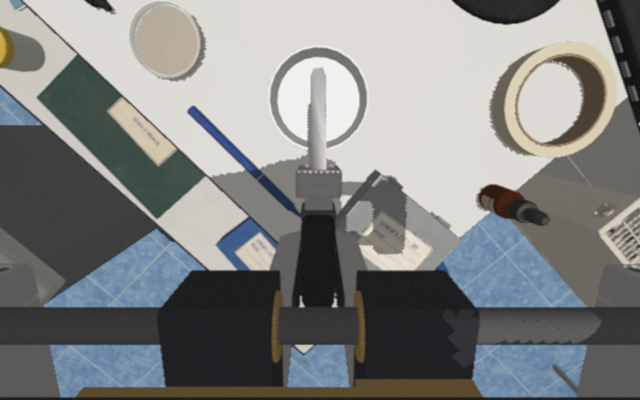

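The clip is still on the blade and the tip is over the dish (tip 318,70; dish centre 318,98). I'll lower level, then tilt nose-down slowly.

>>> carry_out(commands=[1,0,0,-0.4,0,0,0,1,0,0,-1.2,0,0,0,1,0,0,-2.3,0,0,0,1,0,0,-3.6,0,0,0,1,0,0,-5,0,0,0,1,0,0,-6.4,0,0,0,1,0,0,-7.7,0,0,0,1,0,0,-8.8,0,0,0,1,0,0,-9.6,0,0,0,1,0,0,-10,0,0,0,1,0,0,-10.1,0,0,0,1,0,0,-10.1,0,0,0])

```text
time_s: 21.03
ee_pos: [0.4327, -0.2793, 0.0519]
eef_rot: [-3.139, 0.001, -0.771]
force: [0.9, -0.6, -1.8]
grip_width: 0.0157
```

>>> carry_out(commands=[1,0.03,0.03,0.1,-0.036,0.035,0,1,0.07,0.07,0.22,-0.072,0.07,0,1,0.13,0.13,0.32,-0.108,0.105,0,1,0.2,0.2,0.42,-0.143,0.139,0,1,0.29,0.3,0.56,-0.18,0.175,0,1,0.39,0.4,0.7,-0.215,0.209,0,1,0.39,0.4,0.7,-0.215,0.209,0,1,0.39,0.4,0.7,-0.215,0.209,0])

```text
time_s: 21.7
ee_pos: [0.4371, -0.275, 0.0592]
eef_rot: [2.846, 0.001, -0.771]
force: [0.6, -0.6, -1.1]
grip_width: 0.0157
```

```bash
python3 - <<'E'
from h import *
im,d,I=wristlook('w12',('clip',)); o=ctrl.get_obs();print(o['ee_pos'],o['eef_rot'],o['qpos'],o['force'])
E
```

```text
clip 0.92 [293, 86, 342, 133] 1796
[[0.4699, -0.2361, 0.03], [0.4847, -0.2233, 0.0438], [0.4969, -0.2114, 0.0511]]
[ 0.43654544 -0.27550244  0.05920046] [ 2.84584925e+00  9.85984059e-04 -7.71978295e-01] [-0.48729006  0.4598699   1.70174888 -0.32097784  1.0881462   0.44995625] [-1.31709188 -0.97537082 -1.49607283]
```

View pics/w12.png

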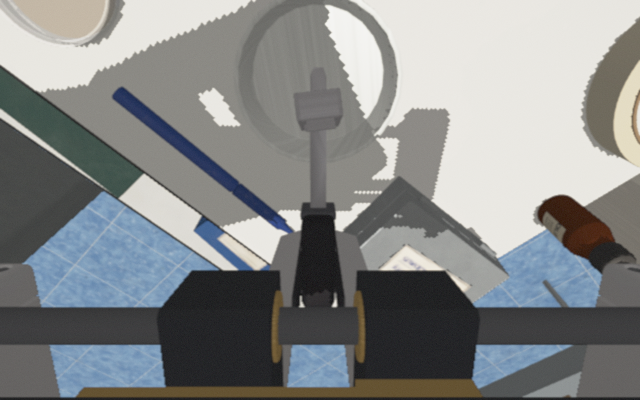

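Tilted 17°, the clip has slid down over the dish (318,105). I'll tilt further, then look.

>>> carry_out(commands=[1,0.12,0.12,0.27,-0.036,0.035,0,1,0.25,0.26,0.54,-0.072,0.07,0,1,0.42,0.43,0.85,-0.108,0.105,0,1,0.63,0.65,1.3,-0.158,0.153,0,1,0.63,0.65,1.3,-0.158,0.153,0,1,0.63,0.65,1.3,-0.158,0.153,0])

```text
time_s: 22.3
ee_pos: [0.443, -0.2688, 0.0719]
eef_rot: [2.628, 0.001, -0.772]
force: [-0.2, 0.1, -0.9]
grip_width: 0.0157
```

```bash
python3 - <<'E'
from h import *
im,d,I=wristlook('w13',('clip','dish')); o=ctrl.get_obs();print(o['ee_pos'],o['eef_rot'],o['force'])
E
```

```text
clip 0.66 [283, 0, 334, 59] 1323
[[0.4912, -0.2101, 0.0055], [0.5061, -0.193, 0.0187], [0.5185, -0.1825, 0.0253]]
dish 0.8 [231, 0, 402, 156] 19655
[[0.4476, -0.2594, 0.0029], [0.4887, -0.2185, 0.0051], [0.5318, -0.1754, 0.0244]]
[ 0.4424496 -0.2694589  0.0722248] [ 2.62789059e+00  4.18743353e-04 -7.73145166e-01] [-0.10157567 -0.34922001 -0.1433655 ]
```

>>> carry_out(commands=[1,-0.3,-0.31,0.25,0,0,0,1,-0.9,-0.94,0.74,0,0,0,1,-1.8,-1.9,1.5,0,0,0,1,-2.7,-2.8,3,0,0,0,1,-3,-3.1,6,0,0,0,1,-3,-3.1,9,0,0,0,1,-3,-3.1,11,0.1,-0.1,0,1,-3,-3.1,11,0.18,-0.175,0,1,-3,-3.1,11,0.26,-0.25,0,1,-3,-3.1,11,0.34,-0.33,0,1,-3,-3.1,11,0.37,-0.36,0,1,-3,-3.1,11,0.37,-0.36,0])

```text
time_s: 23.45
ee_pos: [0.4107, -0.3023, 0.1833]
eef_rot: [-3.137, -0.001, -0.776]
force: [0.6, -0.3, -1.1]
grip_width: 0.0161
```

```bash
python3 - <<'E'
from h import *
im,d,I=wristlook('w14',('clip','dish')); o=ctrl.get_obs();print(o['ee_pos'],o['eef_rot'],o['force'],o['grip_width'])
E
```

```text
clip 0.63 [300, 20, 324, 55] 427
[[0.4905, -0.2106, 0.003], [0.5075, -0.1913, 0.0177], [0.5173, -0.1826, 0.0243]]
dish 0.68 [270, 15, 362, 116] 6420
[[0.4475, -0.2587, 0.002], [0.4933, -0.2129, 0.0044], [0.5313, -0.1752, 0.0238]]
[ 0.41198565 -0.3007693   0.18249753] [-3.14104021e+00  6.94901009e-04 -7.73062301e-01] [ 0.19499923  0.31717259 -0.3864022 ] 0.01552885653076069
```

View pics/w14.png

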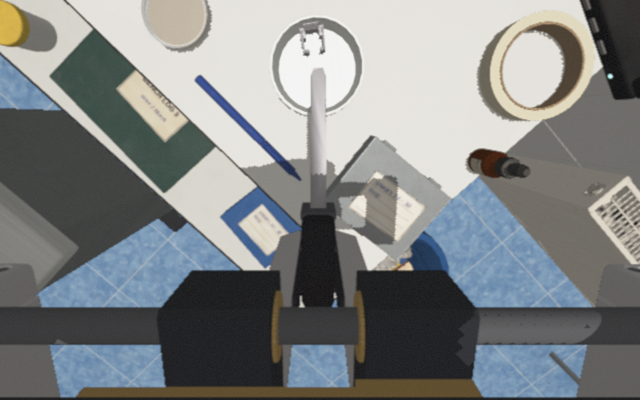

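The clip lies in the dish (312,35), about 30 mm from its axis at most. Now I'll lay the wedge back in its old clear place.

>>> carry_out(commands=[1,3.3,21.5,0,0,0,-0.37,1,3.3,21.5,0,0,0,-0.37,1,3.3,21.5,0,0,0,-0.37,1,3.3,21.5,0,0,0,-0.37,1,3.3,21.5,0,0,0,-0.37,1,6.5,43.3,0,0,0,-0.74,1,6.5,43.3,0,0,0,-0.74,1,6.5,43.3,0,0,0,-0.74,1,6.5,43.3,0,0,0,-0.74,1,6.5,43.3,0,0,0,-0.74,1,6.5,43.3,0,0,0,-0.74,1,6.5,43.3,0,0,0,-0.74])

```text
time_s: 24.6
ee_pos: [0.4768, 0.1372, 0.1824]
eef_rot: [-3.141, -0.0, -1.508]
force: [-0.0, 0.1, -1.1]
grip_width: 0.0156
```

Lower to TCP z of about 0.0075, then creep down to contact.

>>> carry_out(commands=[1,0,-0.3,-4,0,0,0,1,0,-0.3,-8,0,0,0,1,0,-0.3,-11.5,0,0,0,1,0,-0.3,-14,0,0,0,1,0,-0.3,-16,0,0,0,1,0,-0.3,-17,0,0,0,1,0,-0.3,-17.4,0,0,0,1,0,-0.3,-17.4,0,0,0,1,0,-0.3,-17.5,0,0,0,1,0,-0.3,-17.5,0,0,0])

```text
time_s: 25.43
ee_pos: [0.4775, 0.1344, 0.0085]
eef_rot: [-3.139, -0.0, -1.508]
force: [-0.6, -0.4, -0.9]
grip_width: 0.0156
```

>>> carry_out(commands=[1,0,0,-0.05,0,0,0,1,0,0,-0.1,0,0,0,1,0,0,-0.15,0,0,0,1,0,0,-0.2,0,0,0])

```text
time_s: 25.77
ee_pos: [0.4776, 0.1344, 0.0068]
eef_rot: [-3.138, 0.0, -1.508]
force: [-0.6, -0.1, -0.9]
grip_width: 0.016
```

>>> carry_out(commands=[1,0,0,-0.05,0,0,0,1,0,0,-0.1,0,0,0,1,0,0,-0.15,0,0,0,1,0,0,-0.15,0,0,0])

```text
time_s: 26.1
ee_pos: [0.4775, 0.1344, 0.0051]
eef_rot: [-3.139, -0.0, -1.508]
force: [-0.3, -0.2, -0.1]
grip_width: 0.0158
```

>>> carry_out(commands=[0.45,0,0,0,0,0,0,0.45,0,0,0,0,0,0,0.1,0,0,0,0,0,0,0.1,0,0,0,0,0,0,0.1,0,0,0,0,0,0,0.1,0,0,2,0,0,0,0.1,0,0,5,0,0,0,0.1,0,0,9,0,0,0,0.1,0,0,13,0,0,0,0.1,0,0,16,0,0,0,0.1,0,0,16,0,0,0,0.1,0,0,16,0,0,0])

```text
time_s: 27.1
ee_pos: [0.4781, 0.1345, 0.1664]
eef_rot: [-3.136, 0.0, -1.508]
force: [-0.4, 0.3, -1.1]
grip_width: 0.0425
```

```bash
python3 - <<'E'
from h import *
wristlook('w15',('wedge',)); print(ctrl.get_obs()['time_s'],ctrl.get_obs()['grip_width'])
for cam in('top','scene'):
    im,d,I=shot(cam,'end_'+cam)
    for th in('wedge','clip','dish','stain_bottle','tape_roll','marker_black','petri_1','pen_blue'):
        r=nets.silhouettes(cam,th)
        if r: P=pts(r[0]['region'],d,I); print(cam,th,round(r[0]['confidence'],2),np.round(np.percentile(P,[2,50,98],axis=0),3).tolist() if len(P) else '')
E
python3 wf.py w15
python3 -c "
import cv2
a=cv2.imread('pics/end_top.png')[130:290,190:450];cv2.imwrite('pics/endc.png',cv2.resize(a,(800,492),interpolation=cv2.INTER_CUBIC))"
```

```text
wedge 0.79 [310, 92, 327, 216] 1482
[[0.4566, 0.1273, 0.0003], [0.4946, 0.1383, 0.0334], [0.566, 0.1449, 0.0372]]
27.2 0.04237911493898545
top wedge 0.54 [[0.503, 0.132, -0.002], [0.524, 0.137, 0.009], [0.554, 0.146, 0.017]]
top clip 0.64 [[0.504, 0.133, 0.001], [0.53, 0.137, 0.01], [0.562, 0.142, 0.017]]
top dish 0.65 [[0.45, -0.257, 0.0], [0.488, -0.22, 0.004], [0.527, -0.179, 0.023]]
top stain_bottle 0.67 [[0.717, 0.097, 0.005], [0.731, 0.111, 0.065], [0.756, 0.136, 0.095]]
top tape_roll 0.69 [[0.594, -0.403, 0.005], [0.616, -0.334, 0.024], [0.647, -0.317, 0.027]]
top marker_black 0.49 [[0.397, -0.028, 0.009], [0.406, 0.031, 0.014], [0.415, 0.079, 0.019]]
top petri_1 0.66 [[0.401, -0.117, 0.01], [0.428, -0.092, 0.015], [0.457, -0.066, 0.019]]
top pen_blue 0.65 [[0.397, -0.276, 0.003], [0.401, -0.218, 0.008], [0.406, -0.147, 0.012]]
scene wedge 0.73 [[0.456, 0.124, 0.0], [0.488, 0.13, 0.015], [0.558, 0.142, 0.037]]
scene clip 0.57 [[0.722, 0.17, 0.003], [0.735, 0.183, 0.052], [0.764, 0.215, 0.063]]
scene dish 0.83 [[0.451, -0.261, 0.001], [0.488, -0.216, 0.004], [0.529, -0.178, 0.023]]
scene stain_bottle 0.9 [[0.716, 0.095, 0.01], [0.731, 0.106, 0.053], [0.754, 0.127, 0.094]]
scene tape_roll 0.6 [[0.591, -0.412, 0.0], [0.633, -0.373, 0.022], [0.68, -0.32, 0.026]]
scene marker_black 0.54 [[0.393, -0.036, 0.007], [0.404, 0.015, 0.014], [0.416, 0.079, 0.018]]
scene petri_1 0.92 [[0.401, -0.122, 0.003], [0.429, -0.097, 0.015], [0.457, -0.064, 0.017]]
scene pen_blue 0.58 [[0.396, -0.273, 0.003], [0.4, -0.216, 0.008], [0.405, -0.152, 0.011]]
w15 floor z -0.00030489444132021697
handle top [476.8 136.1] [42.7 15.6] 3.9 0.035594439407173405 757
blade [9.97000e-01 8.00000e-02 5.28506e+02 1.39496e+02] 0.07966852 0.5540106118031862
```

```bash
python3 - <<'E'
from h import *
for cam in('top','scene'):
    im,d,I=shot(cam); P=pts(np.ones(d.shape,bool),d,I)
    r=np.hypot(P[:,0]-.490,P[:,1]+.218); q=P[(r<.034)&(P[:,2]>.009)&(P[:,2]<.06)]
    print(cam,len(q),q.mean(0).round(4) if len(q) else '',q.min(0).round(3),q.max(0).round(3))
    q=P[(abs(P[:,0]-.578)<.008)&(abs(P[:,1]+.044)<.02)&(P[:,2]>.087)&(P[:,2]<.11)]; print('left on rod pts',len(q))
print(np.abs(ctrl.get_obs()['joint_vel']).max())
ticket.hand_in()
E
```

```text
top 23 [ 0.5044 -0.1983  0.0175] [ 0.493 -0.211  0.011] [ 0.517 -0.187  0.022]
left on rod pts 0
scene 60 [ 0.5043 -0.1996  0.0149] [ 0.49  -0.213  0.009] [ 0.518 -0.187  0.02 ]
left on rod pts 0
0.0014120413502424472
the job is handed in; nothing more can be done
```

I pried the clip off the rod with the wedge, tipped it into the dish by tilting the blade, and laid the wedge back flat near its old place. Then I handed the job in, at about 27 s of the 70 s allowed; the hand-in gave no verdict.

**Prying:** the blade slid along the rod's top under the bridge. The force read at the wrist between steps never went above about 4 N. The fingers stayed on the wedge handle and never took hold of the clip.

**Last checks:**
- **Clip:** the top and scene cameras agree that it lies in the dish at about (0.504, -0.199), roughly 24 mm from the axis and 22 mm high at most. Nothing is left on the rod.
- **Dish:** it has not moved.
- **Wedge:** it is flat, with the handle top at 36 mm, and far from the dish.
- **Bystanders:** the stain bottle, tape roll, marker, petri dish and pen were found at the end with plausible positions, but I had no starting positions to compare them with. The oil dropper, grey box and sample cup were not checked at the end. I saw no contact with any of them.

**What went wrong or disagreed:**
- On the first lift the wedge slipped about 3 mm in the grip because the jaws had not fully closed. I set it down and regripped before going to the rod.
- In the final top and scene pictures the network took the wedge (top) and something near the yellow-lidded cup (scene) for the clip, so the clip check rests on depth readings.
- The last picture I wanted to view was refused because the 12-picture limit was reached.

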